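# Prove the clamp station's stop button

### The job

Test the mushroom stop button of the clamp station: press it straight in until it latches, let go so that it stays in by itself, then push one of its two side lugs clockwise (seen from above) with a fingertip until the latch releases and the button pops back out, and come away so that the lugs turn back. Only touch and push it lightly, without gripping it; do not press the flat start button on the other box, and leave everything else lying where it is.

Things in the scene. Friction and masses are not known exactly. Their poses are not given: they have to be found in the camera images.
- stop_base: the stop station: grey box 80 x 80 mm, 60 mm high, bolted to the table, with the mushroom button upright in the middle of its top (button axis = box axis). Origin: centre of the underside, z up. Its place and yaw vary; it may be left or right of the start station
- stop_top (a point): centre of the top of the black mushroom head, moving with it. Head 62 mm in diameter, its underside 21 mm below this point; when out, this point is 37 mm above the box top (97 mm above the table)
- stop_lug_a (a point): middle of the outer part of one of the two lugs that stick out from opposite sides of the head (along the box's own +y when at rest), 46 mm from the button axis and 11 mm below stop_top. A lug is 12 mm wide, 20 mm high, and reaches out to 56 mm from the axis, past the side of the box. The lugs move and turn with the head; this point swings clockwise about the axis as the head is twisted
- stop_lug_b (a point): the same point of the other, opposite lug (along the box's own -y when at rest)
- stop (a joint): how far the mushroom is pressed in, m: 0 = out; a spring pushes it out with 2.5 N (out) to 6 N (fully in); the latch catches once it has been pressed about 8 mm, and it comes to a hard stop at 11 mm; latched and let go it rests at about 7.2 mm
- stop_head (a joint): twist of the head, rad: 0 at rest, grows clockwise seen from above, stop at 0.9; a latched button is let out at 0.3 to 0.4 rad and then pops out; a light spring (0.02 to 0.06 N m) turns the head back to 0 when let go
- start_box: the start station: an equal grey box 80 x 80 x 60 mm with a flat round push button on top, no mushroom and no lugs. Origin: centre of the underside
- start (a joint): how far the flat start button is pressed, m (0 = out, 0.006 = in); to be left alone
- jaw1: loose aluminium step jaw, 75 x 32 mm, three steps up to 42 mm high, origin centre of underside; bystander
- jaw2: the second, equal step jaw; bystander
- jack: loose bright steel jack screw standing upright, 48 mm foot, 88 mm high; origin centre of underside; bystander
- clamp: black hydraulic swing clamp body standing upright, 80 x 70 mm foot, 115 mm high, arm 66 mm out to its +y; origin centre of underside; bystander
- hammer: copper-faced dead blow hammer lying flat, 300 mm long, 52 mm high, head towards its +x; origin below the handle, 110 mm from the head's axis; bystander
- pad1: loose spent clamp pad, 36 x 26 x 12 mm, lying flat; origin centre of underside; bystander
- pad2: the second spent clamp pad; bystander

How it is judged (in metres and radians):
On the way, in this order (a step that is already met when the one before it is completed fails the run):
1. the stop button is latched in with nothing touching it (value of joint stop above 0.006 m and contact force between each of the fingers, the arm and stop_base below 0.3 N), for 0.2 s.
2. the head is twisted clockwise (value of joint stop_head above 0.25 rad), for 0.03 s.
3. the button has popped out and its lugs have turned back (value of joint stop below 0.0015 m and value of joint stop_head below 0.12 rad), for 0.2 s.
At the end, for the whole second after the job is handed in: after being latched in and then twisted, the stop button is out again (within 1.5 mm) with its lugs turned back (within 0.12 rad), the start button is out, and every loose thing is within 20 mm of where it lay, jack screw and clamp upright (all of step 3 and value of joint start below 0.001 m and distance of each of jaw1, jaw2, jack, clamp, hammer, pad1, pad2 from where it was at the start of the episode below 0.02 m and angle between each of jack, clamp's own z axis and vertical below 0.2 rad); the robot touches nothing.
It fails at once if the stop station is pressed or gripped with more than 40 N (contact force between any of the fingers, the arm and stop_base above 40 N).
It fails at once if the start button is pressed (value of joint start above 0.002 m).
It fails at once if a loose thing is lifted, carried or pushed away (distance of any of jaw1, jaw2, jack, clamp, hammer, pad1, pad2 from where it was at the start of the episode above 0.03 m).
It also fails if it takes over 48 s, if anything falls off the work surface, if the arm or the gripper's body presses on something with over 40 N, if the wrist force passes 120 N, or if a joint passes its speed limit or range.

### The arm

A 7-joint arm with a two-finger parallel gripper is mounted at the origin on the work surface. World frame = base frame: x ahead of the robot, y to its left, z up, the work surface at z = 0. Lengths are in mm, angles in rad, forces in N, time in s.
With the tool pointing down it reaches from about 425 to 875 mm from the base axis. Payload 8.4 kg.
Tool frame: the origin (TCP) lies on the centre line of the jaws, within the pads' length; the fingertips stand 11 mm ahead of it and the grasp point (between the pads) lies 8 mm behind it; z points along the fingers, y is the line along which they close (so a half turn about z gives the same grasp; the last joint's range is limited). The gripper opens to 85 mm and grips with 20 to 120 N. Pads are 22 mm wide; open, the fingers measure 114 mm over their backs; the gripper's body (76 mm by 85 mm) begins 54 mm behind the grasp point. The pads swing forward as they close: fully open they stand 13 mm farther back than shut.
Start: joints at [1.248, 0.333, 0.04, 1.465, -0.013, 1.343, -0.059], TCP at [144.238, -633.766, 242.308] pointing down, gripper open.
Joint ranges: [-2.58, 2.58], [-0.38, 2.09], [-1.3, 1.39], [0.25, 2.4], [-1.5, 4.64], [0.08, 2.09], [-2.65, 2.65]. Speed limits (rad/s): [2.22, 2.22, 2.79, 2.79, 3.14, 3.14, 3.14].

### API

Orientations are given as [roll, pitch, yaw] about the fixed x, y, z axes, in that order (R = Rz(yaw) Ry(pitch) Rx(roll)).
In Python, from bench import arm, kin, status, viewer gives the robot as it stands. Calls block until the motion is done:
- arm.move_pose(position, orientation): joint-space move of the TCP to a pose.
- arm.move_l(position, orientation=None, speed=150, force_limit=None): straight line of the TCP; orientation=None keeps the orientation; speed is the mean speed in mm/s. With force_limit (N) it stops when the force on the tool has changed by that much, and returns True; else False.
- arm.move_j(angles): joint-space move.
- arm.ungrasp() and arm.grab(): open the fingers fully, or close them until they stop; the grip force is fixed at half the most.
- arm.hold(seconds).
- kin.solve_ik(position, orientation): joint angles nearest the present ones, or None.
- status.state(): the state.
- viewer.capture(name): name is "side" or "top" or "wrist"; returns a dict with "frame" (420x560x3 uint8, blue, green, red), "fx", "fy", "cx", "cy" (pixels), "rvec" (rotation vector, rad) and "tvec" (3), from world to camera coordinates, as OpenCV has them. Camera axes: x right, y down, z forward; pixel columns grow to the right and rows downward; lengths in mm; the calibration is good to about 2 mm. A picture is of the moment at which its call begins. There is no depth.
A pose or a line that the arm cannot do raises arm.MotionError and nothing moves.
- arm.sign_off(): hands the job in; it is judged then, once.
The state is a dict: "time_s": time; "q": joint angles; "joint_vel": joint speeds; "tau": joint torques, N m; "tcp_pos": TCP position; "tool_rot": TCP orientation; "ft_force": force on the tool from outside, world axes, zero at the start; "wrist_torque": the same for the moment, N m; "grip_width": opening from 0.0 (shut) to 1.0 (fully open); "gripper_force": force on a finger pad.
Only numpy, scipy, OpenCV 4.12 (cv2) and the standard library are available. Lean on these libraries where they do the work, as an engineer would, in place of code of your own. Each camera call takes 0.05 s, during which the arm holds its last target. There are 200 camera calls.

## Working session

There is one attempt and no reset: what is moved stays moved. The work goes in short steps, each a Python script; the robot and the scene stay as the last script left them, time stands still between calls to the robot, and variables do not carry over. Pictures are saved under pics/ and viewed, at most 10 in all, crops included, and the job is handed in when it is done.

```bash
mkdir -p pics
python3 - <<'E'
from bench import viewer,status
import cv2
for n in("top","side"):
    c=viewer.capture(n); cv2.imwrite(f"pics/{n}0.png",c["frame"]); print(n,c["fx"],c["cx"],c["cy"],c["rvec"],c["tvec"])
s=status.state();print(s["time_s"],s["tool_rot"])
E
```

```text
top 526.7271842282425 279.3075496958672 206.36070631033874 [ 2.202737   -2.21859181  0.05687737] [ -21.36790596  565.35834077 1163.44717121]
side 469.7572154099331 274.27777197725845 201.38669422483454 [ 2.4264356  -0.46550097  0.16772638] [-533.64937158  220.89514729  783.08605074]
0.1 [-3.14012181e+00  1.37374551e-04  2.23766079e-01]
```

View pics/top0.png

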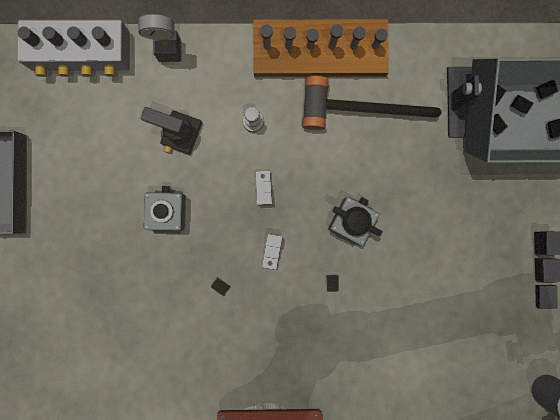

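View pics/side0.png

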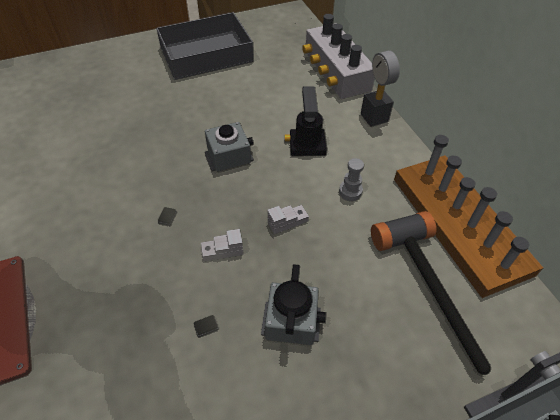

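Top view: the mushroom is at about (356,221), with lugs at about (336,210) and (378,232). Side view: the head is at (293,299), with lugs at (296,272) and (290,326). I'll triangulate, then look from above with the wrist camera.

```bash
cat > h.py <<'E'
import numpy as np,cv2
from bench import arm,kin,status,viewer
def ray(c,u,v):
    R,_=cv2.Rodrigues(np.array(c["rvec"],float)); t=np.array(c["tvec"],float)
    return -R.T@t, R.T@np.array([(u-c["cx"])/c["fx"],(v-c["cy"])/c["fy"],1])
def at_z(c,u,v,z):
    o,d=ray(c,u,v); return (o+d*(z-o[2])/d[2])[:2]
def proj(c,P):
    K=np.array([[c["fx"],0,c["cx"]],[0,c["fy"],c["cy"]],[0,0,1]])
    return cv2.projectPoints(np.array(P,float),np.array(c["rvec"],float),np.array(c["tvec"],float),K,None)[0][:,0]
E
python3 - <<'E'
from h import *
t=viewer.capture("top"); s=viewer.capture("side")
for c,h,a,b in((t,(356.5,220),(336,210),(379,233)),(s,(293,297),(296,269),(290,329))):
    A=at_z(c,*a,90);B=at_z(c,*b,90)
    print(at_z(c,*h,93),A,B,(A+B)/2,np.degrees(np.arctan2(*(A-B)[::-1])))
m=at_z(t,356.5,220,93)
arm.grab()
st=status.state()
arm.move_pose([m[0]-60,m[1],300],[np.pi,0,st["tool_rot"][2]])
w=viewer.capture("wrist"); cv2.imwrite("pics/w1.png",w["frame"])
st=status.state();print(st["time_s"],st["tcp_pos"],st["tool_rot"],st["grip_width"],proj(w,[[*m,97]]))
E
```

```text
[ 532.79572588 -184.0664177 ] [ 553.92918915 -142.07561779] [ 505.45745492 -231.10463696] [ 529.69332204 -186.59012738] 61.433974894632485
[ 529.78079703 -189.54350793] [ 554.67536444 -144.03249113] [ 505.76709058 -234.55073476] [ 530.22122751 -189.29161295] 61.617026607141455
3.0333 [ 472.49055288 -185.21595478  299.80669127] [-3.14143760e+00  2.90044469e-04  2.21869011e-01] -0.000625509766138954 [[294.14250482 127.47212775]]
```

View pics/w1.png

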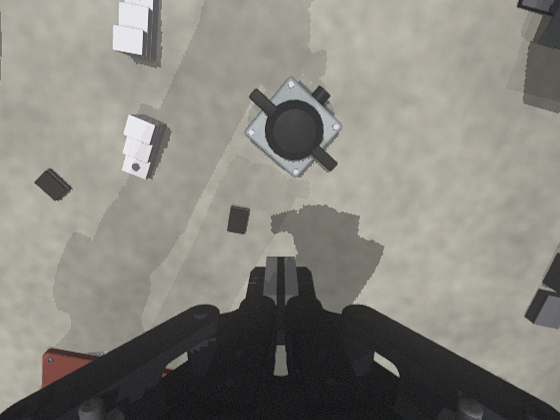

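The wrist view shows the head at about (294.5,130) and lug ends at about (254,94) and (333,165), which agrees with the estimate. Next I press straight in.

Run:
```python
from h import *
w=viewer.capture("wrist")
c=at_z(w,294.5,130,97); a=at_z(w,254,94,86); b=at_z(w,333,165,86)
print(c,a,b,np.degrees(np.arctan2(*(a-b)[::-1])),np.linalg.norm(a-b))
yaw=np.radians(61.5)
for th in (0,-.6): print(kin.solve_ik([c[0]+40,c[1]+60,83],[np.pi,0,yaw+th]))
o=[np.pi,0,0.22]
arm.move_pose([*c,150],o); arm.move_l([*c,122],o,60)
f0=np.array(status.state()["ft_force"])
hit=arm.move_l([*c,98],o,20,force_limit=15)
arm.hold(.2); s=status.state(); print(hit,s["tcp_pos"],np.array(s["ft_force"])-f0)
arm.move_l([*c,150],o,60); arm.hold(.4)
s=viewer.capture("side"); cv2.imwrite("pics/s2.png",cv2.resize(s["frame"][230:380,200:400],None,fx=3,fy=3))
print(status.state()["time_s"])
```

```text
[ 530.5050111  -184.93327897] [ 555.03672659 -137.87417204] [ 503.93137519 -233.88929671] 61.97525441956555 108.7688425370233
[ 0.53187594  0.37824785 -0.47237173  1.78543725  0.19789959  1.02482734
 -0.51260469]
[ 0.52315932  0.37647402 -0.46162931  1.78588292  0.19291163  1.023873
 -1.10881662]
False [ 530.56329594 -184.95062341   98.11320257] [-2.15508558  0.08925085  4.02404675]
7.4
```

View pics/s2.png

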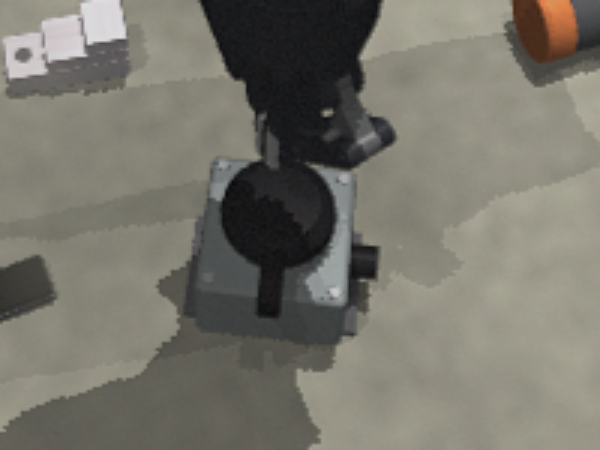

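The crop shows the head at about (278,213) and the near lug end at about (268,315). That is lower than before, and I'll measure the shift against the first side picture.

Run:
```python
from h import *
s=viewer.capture("side"); a=cv2.imread("pics/side0.png"); b=s["frame"]
r=cv2.matchTemplate(b[300:350,265:315],a[312:338,280:302],cv2.TM_CCOEFF_NORMED)
_,v,_,l=cv2.minMaxLoc(r); print("shift",l[0]-15,l[1]-12,v)
p=proj(s,[[506,-231,90],[506,-231,82.8]]); print("expected",p[1]-p[0])
```

```text
shift 0 1 0.7831379175186157
expected [-0.13138554  2.01918754]
```

Run:
```python
from h import *
s=viewer.capture("side"); a=cv2.imread("pics/side0.png").mean(2); b=s["frame"].mean(2)
for im in(a,b): print(im[316:342,288:292].mean(1).round().astype(int))
for im in(a,b): print(im[300,268:320].round().astype(int))
```

```text
[33 34 34 34 34 34 34 35 34 37 35 36 28 18 17 16 16 18 35 49 49 48 48 48
 47 46]
[21 25 22 24 23 27 25 27 25 26 26 27 25 27 27 21 23 18 21 26 59 65 64 63
 63 61]
[ 70  98 114 115 112  78  13  21  26  25  20  25  25  34  31  34  33  36
  35  34  35  36  37  35  39  38  39  38  38  38  36  39  38  33  38  38
  36  35  30  23  18  23  23  22  60 108 106 107 102  89  99  99]
[ 77  75  82  83  79  47  17  23  23  25  22  26  23  23  22  21  23  27
  21  20  19  17  25  23  17  25  25  29  47  46  47  46  47  43  45  42
  44  45  40  35  33  34  27  60 115 143 141 140 123 112 131 132]
```

The shift of about 1.5–2 px fits a latched button (2 px expected), but it's marginal. Pressing again down to the hard stop is harmless and settles it.

Run:
```python
from h import *
c=[530.5,-184.9]; o=[np.pi,0,0.22]
arm.move_l([*c,115],o,80); arm.hold(.2); f0=np.array(status.state()["ft_force"])
for z in (109,107,105,103,101,99.5,98,97,96,95):
    hit=arm.move_l([*c,z],o,20,force_limit=12)
    arm.hold(.1); s=status.state(); print(z,hit,round(s["tcp_pos"][2],2),(np.array(s["ft_force"])-f0).round(1))
    if hit or s["ft_force"][2]-f0[2]>12: break
arm.move_l([*c,150],o,60); arm.hold(.4); print(status.state()["time_s"])
```

```text
109 False 109.03 [-0.1 -0.6 -0.4]
107 False 106.99 [ 0.2 -0.4  0.3]
105 False 104.98 [ 0.7 -0.5 -0.5]
103 False 102.98 [0.1 0.4 0.8]
101 False 101.21 [ 0.7 -0.6  2.4]
99.5 False 99.68 [0.7 0.1 4. ]
98 False 98.15 [ 1.5 -0.2  4.3]
97 False 97.11 [1.8 0.1 5.4]
96 False 96.73 [-0.7  0.7 11. ]
95 False 96.52 [-2.9  0.9 17.2]
13.45
```

First contact came at about TCP 101, so the button was latched at 7 mm, with the hard stop near 97. Now I twist lug A.

Run:
```python
from h import *
c=np.array([530.5,-184.9]); yaw=np.radians(61.7)
def pose(off,th,z=83,r=50):
    a=yaw-th; e=np.array([np.cos(a),np.sin(a)]); t=np.array([-e[1],e[0]])
    return [*(c+r*e+off*t),z],[np.pi,0,a]
arm.move_pose(*pose(45,0,150)); arm.move_l(*pose(45,0),80)
arm.hold(.2); f0=np.array(status.state()["ft_force"])
arm.move_l(*pose(24,0),50,force_limit=12)
for th in np.arange(.1,.66,.1):
    hit=arm.move_l(*pose(21,th),40,force_limit=15)
    s=status.state(); print(th.round(2),hit,(np.array(s["ft_force"])-f0).round(1))
    if hit: break
arm.hold(.15)
w=viewer.capture("side"); cv2.imwrite("pics/s3.png",cv2.resize(w["frame"][230:380,200:400],None,fx=3,fy=3))
print(status.state()["time_s"])
```

```text
0.1 False [-0.2  0.8 -0.2]
0.2 False [ 0.4 -0.1 -0.2]
0.3 False [ 1.  -0.1  0.3]
0.4 False [-0.2  0.1  0.8]
0.5 False [-0.7  0.3 -0. ]
0.6 False [0.6 0.5 0.2]
17.9083
```

View pics/s3.png

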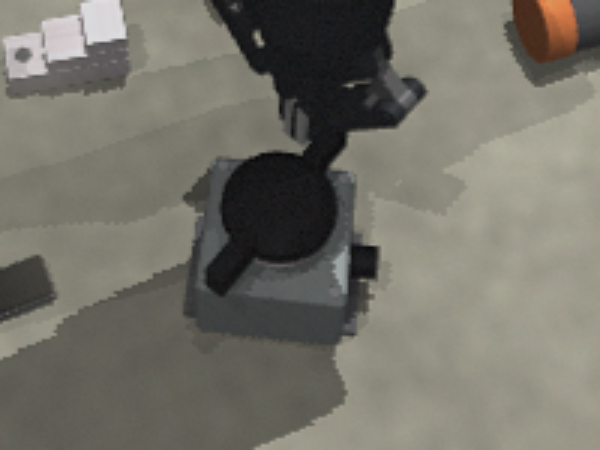

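The near lug has swung to about (230,268) and the head centre has risen to about (278,207), so the head is twisted about 0.6 rad and popped out. I'll back off and check.

Run:
```python
from h import *
c=np.array([530.5,-184.9]); yaw=np.radians(61.7)
def pose(off,th,z=83,r=50):
    a=yaw-th; e=np.array([np.cos(a),np.sin(a)]); t=np.array([-e[1],e[0]])
    return [*(c+r*e+off*t),z],[np.pi,0,a]
for th in (.45,.3,.15,0): arm.move_l(*pose(23,th),60)
arm.move_l(*pose(50,0),80); arm.move_l(*pose(50,0,220),120)
arm.move_pose(*pose(110,0,280)); arm.hold(.5)
a=cv2.imread("pics/side0.png"); b=viewer.capture("side")["frame"]
for im in(a,b): print(im.mean(2)[316:342,288:292].mean(1).round().astype(int))
f=lambda im:cv2.resize(im[230:380,200:333],None,fx=3,fy=3)
cv2.imwrite("pics/s4.png",np.hstack([f(a),f(b)]))
cv2.imwrite("pics/t4.png",viewer.capture("top")["frame"])
print(status.state()["time_s"])
```

```text
[33 34 34 34 34 34 34 35 34 37 35 36 28 18 17 16 16 18 35 49 49 48 48 48
 47 46]
[39 38 39 40 40 40 39 40 40 39 40 39 36 19 15 18 14 21 40 56 55 54 54 54
 54 51]
21.9417
```

View pics/s4.png

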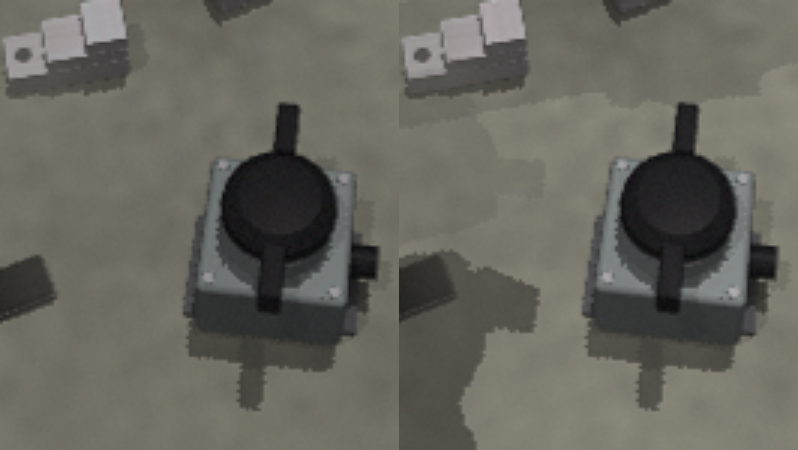

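View pics/t4.png

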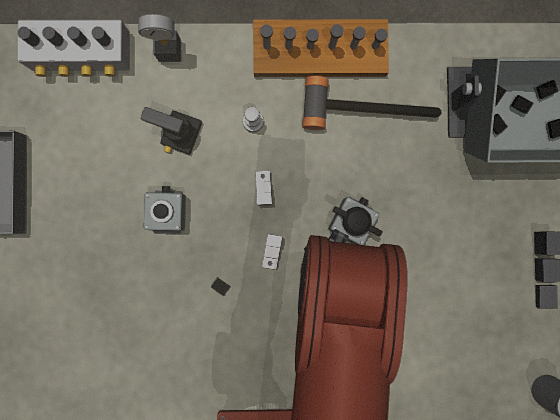

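The before and after crops match: head at about (278,205) and near lug end at about (268,310), so the button is out and the lugs are back. In the top view, the bystanders that can be seen are where they were. Only the pad near (332,283) is hidden by the arm, and nothing went near it.

```bash
python3 -c "
from bench import arm
print(arm.sign_off())"
```

```text
the job is handed in; nothing more can be done
None
```

The stop button was pressed in until it latched, let go, released by pushing one lug clockwise, and is out again with its lugs turned back; the job is handed in at about 22 s, but the sign-off call returned no verdict.

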